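# Jog the dough sheeter's belt with its joystick

### The arm

A 6-joint arm with a two-finger parallel gripper is mounted at the origin on the work surface. World frame = base frame: x ahead of the robot, y to its left, z up, the work surface at z = 0. Lengths are in m, angles in degrees, forces in N, time in s.
With the tool pointing down it reaches from about 0.275 to 0.775 m from the base axis. Payload 14.6 kg.
Tool frame: the origin (TCP) lies at the very end of the fingers, on their centre line; the grasp point (between the pads) lies 19 mm behind it (env.tcp_to_grasp is the z of the grasp point in the tool frame, in m); z points along the fingers, y is the line along which they close (so a half turn about z gives the same grasp; the last joint's range is limited). The gripper opens to 85 mm and grips with 20 to 120 N. Pads are 22 mm wide; open, the fingers measure 114 mm over their backs; the gripper's body (76 mm by 85 mm) begins 54 mm behind the grasp point. The pads swing forward as they close: fully open they stand 13 mm farther back than shut.
Start: joints at [-76.049, 15.075, -2.767, 72.158, 0, 81.102], TCP at [0.204, -0.484, 0.231] pointing down, gripper open.
Joint ranges: [-151.79, 151.79], [-50.71, 97.33], [-67.44, 78.34], [-121.81, 120.89], [-77.56, 73.72], [-180, 180]. Speed limits (degrees/s): [108.29, 108.29, 147.25, 159.86, 180, 180].

### API

Orientations are given as a 3x3 rotation matrix whose columns are the frame's x, y, z axes.
In Python, from cell import env gives the robot as it stands. The module is installed in compiled form; this text tells all that it offers.
- The arm moves only by the shell command python3 -m inch 'ROWS' [OPENING] [FORCE]. ROWS is JSON, a list of rows, each an object of numbers: "x", "y", "z": the shift along the tool's x, y, z in mm; "spin": the turn about the tool's z in rad. A call has 1 to 20 rows; each row shifts and turns the commanded pose from where the row before left it, along the tool's axes as they then stand; what a row does not reach is not made up. A row lasts 1/10 s, in which the tool goes at most 50 mm and 8.59 degrees, less where a joint would pass 70% of its speed; a pose out of reach is approached as far as the arm can. A call is refused whole if a number of a shift passes 50 or a number of a turn 0.15, either way. A call with a gripper value outside its range is refused whole. OPENING is the opening in per cent of the stroke, from 0 (shut) to 100 (fully open), set as the call begins (- or left out, the last holds). The fingers move at their own pace and stop on an object; FORCE is the grip in N (left out, the last holds). Time passes only in rows, so rows that do not move let the fingers close. It gives the time, the measured TCP pose, the force, the opening and the grip force at its end, in the units of the state.
- env.read_state(): the state, without advancing time (a new reading comes with each control period).
- env.get_image(name): name is "side" or "top"; returns the picture (384x512x3 uint8, red, green, blue); there is no depth.
- env.get_calibration(name): a dict with "fovy" (degrees; the focal length in pixels is half the picture's height over the tangent of half this angle, whatever the lens; pixels are square), "cx", "cy" (the principal point, pixels), "k1" (the pictures are not rectified: a ray, as slopes to the right and down, at radius r is drawn at 1 + k1 r^2 times it, then the intrinsics apply), "rvec" (rotation vector, rad) and "tvec" (3), from world to camera coordinates, as OpenCV has them. Camera axes: x right, y down, z forward; pixel columns grow to the right and rows downward; lengths in m; the calibration is good to about 2 mm. A picture is of the moment at which its call begins. get_calibration takes no time and is no camera call.
- env.job_done(): hands the job in; it is judged then, once.
Trained networks look in the newest picture that a camera, given by its name, has taken for a name from the list of things; names that differ only in an ending like _2 or _b are one class to them, and where a whole thing is asked for, a point or a joint stands for the part that bears it (a point fixed in the world has none). Each returns a list of dicts, best first, with "p" (0 to 1); they miss things now and then, are a little off and sometimes report something else, mostly with a low value. They report only what shows in the picture. A call takes as long as a camera call. They do not tell look-alikes from the thing itself.
- env.masks_of(camera, label): "pixels" (384x512 bool, what is visible of it) and "extent" ([left, top, right, bottom] in pixels, round what is visible of it).
- env.spot_point(camera, label): "centre" ([column, row] in pixels: a listed point, or the origin of a listed thing).
The state is a dict: "t": time; "q": joint angles; "qvel": joint speeds; "effort": joint torques, N m; "tool_pos": TCP position; "tool_rot": TCP orientation; "wrist_force": force on the tool from outside, world axes, zero at the start; "wrist_torque": the same for the moment, N m; "width": finger opening in m; "grip_force": force on a finger pad.
Only numpy, scipy, OpenCV 4.12 (cv2) and the standard library are available. Lean on these libraries where they do the work, as an engineer would, in place of code of your own. Each camera call takes 0.05 s, during which the arm holds its last target. There are 200 camera calls.

### The job

Two joystick boxes lie on the kitchen counter. Take the one with the round ball knob, tilt its stick nearly all the way towards the white arrow (chevron) on its own box, hold it there for a good two seconds to jog the dough belt forward, then let go so that it springs back upright. Never tilt it backwards, away from the arrow, and leave the stick with the T-shaped crossbar alone.

Things in the scene. Friction and masses are not known exactly. Their poses are not given: they have to be found in the camera images.
- belt_box: Grey metal box of the belt joystick, 180 (x) x 110 (y) x 50 mm high, fixed to the counter, at any yaw. Origin: centre of its underside, straight below the stick's pivot. +x is the way the raised white chevron (about 55 mm wide, on top near the +x end) points; a short black cable stub sticks out of the -x end. z up.
- belt_knob (a point): Centre of the black ball knob, 36 mm across, on the belt joystick; 155 mm above the counter, over the box's origin, when upright. The 12 mm steel stick pivots 55 mm above the counter (knob radius 100 mm), tilts any way, up to 28 degrees (48 mm) along the arrow's line, against a 1.2 N m/rad spring (5 N at the knob near full tilt), and returns upright by itself, no overshoot. z: along the stick.
- gap_knob (a point): Centre of the black T crossbar, 70 mm long, 20 mm thick, on the other joystick, to be left alone: equal box 180 x 110 x 50 mm and equal spring stick, crossbar centre 155 mm above the counter when upright, 0.28 m or more from the belt joystick. Site z along the stick, y along the crossbar.
Not all that is in view belongs to the job. What is shaped like the part that bears gap_knob but brown or green is not meant.

How it is judged:
By the outcome, as a careful person would: the job done as asked, in the order asked, and still so for the second after the job is handed in, with the robot touching nothing.
It also fails if it takes over 34 s, if anything falls off the work surface, if the arm or the gripper's body presses on something with over 40 N, if the wrist force passes 120 N, or if a joint passes its speed limit or range.

## Working session

There is one attempt and no reset: what is moved stays moved. The work goes in short steps, Python scripts to look and compute and a shell command to move; the robot and the scene stay as the last step left them, time stands still between calls to the robot, and variables do not carry over. Pictures are saved under pics/ and viewed, at most 10 in all, crops included, and the job is handed in when it is done.

```bash
mkdir -p pics
cat > h.py <<'E'
import numpy as np, cv2
from cell import env
def cal(n):
    c=env.get_calibration(n); f=192/np.tan(np.radians(c["fovy"])/2)
    R=cv2.Rodrigues(np.array(c["rvec"],float))[0]; return c,f,R,np.array(c["tvec"],float)
def ray(n,px):
    c,f,R,t=cal(n); d=np.array([(px[0]-c["cx"])/f,(px[1]-c["cy"])/f]); u=d.copy()
    for _ in range(30): u=d/(1+c["k1"]*(u@u))
    return -R.T@t, R.T@np.array([u[0],u[1],1])
def at_z(n,px,z):
    o,d=ray(n,px); return o+d*(z-o[2])/d[2]
def proj(n,p):
    c,f,R,t=cal(n); q=R@np.array(p,float)+t; u=q[:2]/q[2]; u=u*(1+c["k1"]*(u@u))
    return u*f+[c["cx"],c["cy"]]
def tri(a,b):
    (o1,d1),(o2,d2)=ray("top",a),ray("side",b)
    s=np.linalg.lstsq(np.c_[d1,-d2],o2-o1,rcond=None)[0]
    p,q=o1+d1*s[0],o2+d2*s[1]; return (p+q)/2,np.linalg.norm(p-q)
E
python3 - <<'E'
from h import *
ims=[]
for n in("top","side"):
    im=env.get_image(n); cv2.imwrite(f"pics/{n}0.png",im[...,::-1]); 
    for l in("belt_knob","gap_knob","belt_box"):
        z=0 if l=="belt_box" else .155
        for d in env.spot_point(n,l): print(n,l,round(d["p"],2),np.round(d["centre"],1),at_z(n,d["centre"],z).round(3))
    for d in env.masks_of(n,"belt_box"): print(n,"mask",round(d["p"],2),np.round(d["extent"]))
s=env.read_state();print(s["t"],s["tool_rot"],s["wrist_force"],env.tcp_to_grasp)
E
```

```text
top belt_knob 0.61 [336.2 170.3] [ 0.58  -0.162  0.155]
top gap_knob 0.9 [192.4 103.7] [0.804 0.283 0.155]
top gap_knob 0.72 [148.4 244.7] [0.362 0.42  0.155]
top gap_knob 0.62 [225.2 185.6] [0.54  0.182 0.155]
top belt_box 0.9 [328.8 177. ] [ 0.583 -0.162  0.   ]
top mask 0.87 [298. 147. 363. 203.]
side belt_knob 0.6 [285.1 128.3] [ 0.584 -0.166  0.155]
side gap_knob 0.97 [236.7 209.2] [0.542 0.188 0.155]
side gap_knob 0.88 [125.  199.1] [0.803 0.282 0.155]
side gap_knob 0.56 [254.2 318.8] [0.363 0.432 0.155]
side belt_box 0.84 [284.4 167.6] [ 0.586 -0.176  0.   ]
side mask 0.71 [248. 119. 320. 185.]
0.5 [[ 9.21533349e-01  3.88299223e-01 -1.18217145e-05]
 [ 3.88299223e-01 -9.21533348e-01  4.76609630e-05]
 [ 7.61261075e-06 -4.85115294e-05 -9.99999999e-01]] [-0.02605823  0.57194547  0.5714715 ] -0.0187
```

View pics/top0.png

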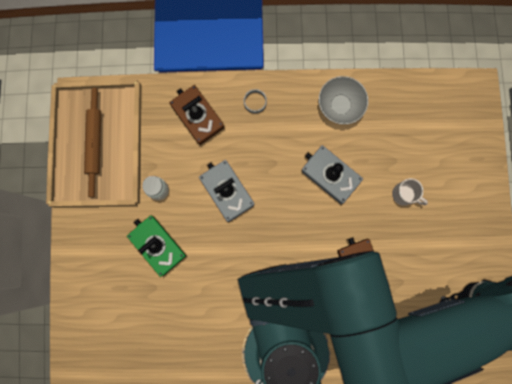

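View pics/side0.png

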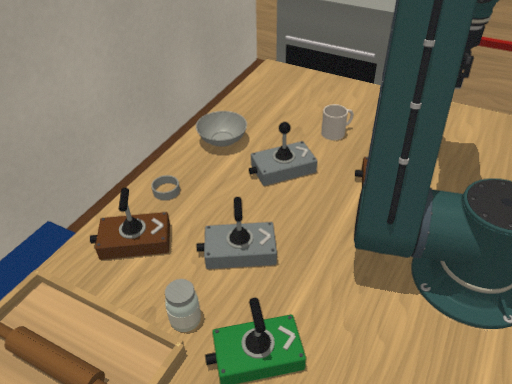

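The top view shows the grey ball-knob box near (333,174) and the grey T-bar box near (227,190). There are also brown (196,113) and green (156,246) T look-alikes, and another brown box, half hidden, at (357,248). The side view shows the ball at (285,128), with the grey T at (238,209), brown at (125,199) and green at (256,315).

What could be taken for the target, by top pixel: grey ball (336,170), grey T (225,186), brown T (192,104), green T (148,245), hidden brown (357,248). I choose the grey ball and check it in a crop with the box model overlaid.

Run:
```python
from h import *
k,e=tri((336.2,170.3),(285.1,128.3)); print("knob",k.round(4),e)
from scipy.optimize import minimize
ms={n:env.masks_of(n,"belt_box")[0]["pixels"] for n in("top","side")}
def sil(n,x,y,a):
    R=np.array([[np.cos(a),-np.sin(a)],[np.sin(a),np.cos(a)]])
    P=[np.r_[R@[sx*.09,sy*.055]+[x,y],z] for sx in(-1,1) for sy in(-1,1) for z in(0,.05)]
    h=cv2.convexHull(np.array([proj(n,p) for p in P],np.float32))
    m=np.zeros((384*4,512*4),np.uint8); cv2.fillConvexPoly(m,np.int32(h*4+2),1); return cv2.resize(m*255,(512,384),interpolation=cv2.INTER_AREA)/255.,P
def cost(v):
    c=0
    for n in ms:
        s,_=sil(n,*v); m=ms[n].copy()
        c+=np.abs(s-m).sum()
    return c
best=min((minimize(cost,[.583,-.166,a],method="Nelder-Mead",options=dict(initial_simplex=[[.583,-.166,a],[.595,-.166,a],[.583,-.154,a],[.583,-.166,a+.2]])) for a in np.radians([-140,-120,-100])),key=lambda r:r.fun)
print(best.x,np.degrees(best.x[2]),best.fun,{n:int(m.sum()) for n,m in ms.items()})
x,y,a=best.x; out=[]
for n,(u,v) in dict(top=(290,135),side=(240,105)).items():
    im=cv2.imread(f"pics/{n}0.png")[v:v+90,u:u+80]; im=cv2.resize(im,None,fx=5,fy=5,interpolation=cv2.INTER_CUBIC)
    f=lambda p:tuple(int(t) for t in (proj(n,p)-[u,v]+.5)*5)
    _,P=sil(n,x,y,a)
    for i in range(8):
        for j in range(i):
            if abs(np.linalg.norm(P[i]-P[j])-np.array([.18,.11,.05])).min()<1e-6: cv2.line(im,f(P[i]),f(P[j]),(0,0,255),1)
    c=np.array([x,y,.05]);cv2.arrowedLine(im,f(c),f(c+.09*np.array([np.cos(a),np.sin(a),0])),(0,255,0),1)
    cv2.circle(im,f([x,y,.155]),4,(255,0,0),-1); out.append(im)
cv2.imwrite("pics/c1.png",np.hstack(out))
s=env.read_state();print(s["t"])
```

```text
knob [ 0.5802 -0.1613  0.159 ] 0.0026010236102430462Traceback (most recent call last):
  File "<stdin>", line 16, in <module>
  File "<stdin>", line 16, in <genexpr>
    res = _minimize_neldermead(fun, x0, args, callback, bounds=bounds,
                               **options)
    fxcc = func(xcc)
    fx = function(np.copy(x), *(wrapper_args + args))
  File "<stdin>", line 13, in cost
  File "<stdin>", line 8, in sil
  File "h.py", line 13, in proj
    c,f,R,t=cal(n); q=R@np.array(p,float)+t; u=q[:2]/q[2]; u=u*(1+c["k1"]*(u@u))
            ~~~^^^
  File "h.py", line 4, in cal
    c=env.get_calibration(n); f=192/np.tan(np.radians(c["fovy"])/2)
ValueError: time passes only in moves, steps and waits
```

```bash
sed -i 's/^def cal(n)/import functools\n@functools.cache\ndef cal(n)/' h.py
python3 - <<'E'
from h import *
from scipy.optimize import minimize
ms={n:env.masks_of(n,"belt_box")[0]["pixels"] for n in("top","side")}
def sil(n,x,y,a):
    R=np.array([[np.cos(a),-np.sin(a)],[np.sin(a),np.cos(a)]])
    P=[np.r_[R@[sx*.09,sy*.055]+[x,y],z] for sx in(-1,1) for sy in(-1,1) for z in(0,.05)]
    h=cv2.convexHull(np.array([proj(n,p) for p in P],np.float32))
    m=np.zeros((384*4,512*4),np.uint8); cv2.fillConvexPoly(m,np.int32(h*4+2),1)
    b=proj(n,[x,y,.155])*4+2; cv2.circle(m,(int(b[0]),int(b[1])),24,1,-1)
    return cv2.resize(m*255,(512,384),interpolation=cv2.INTER_AREA)/255.,P
def cost(v): return sum(np.abs(sil(n,*v)[0]-ms[n]).sum() for n in ms)
best=min((minimize(cost,[.583,-.166,a],method="Nelder-Mead",options=dict(initial_simplex=[[.583,-.166,a],[.595,-.166,a],[.583,-.154,a],[.583,-.166,a+.2]],maxiter=80)) for a in np.radians([-140,-120])),key=lambda r:r.fun)
print(best.x,np.degrees(best.x[2]),best.fun,{n:int(m.sum()) for n,m in ms.items()})
x,y,a=best.x; out=[]
for n,(u,v) in dict(top=(290,135),side=(240,105)).items():
    im=cv2.imread(f"pics/{n}0.png")[v:v+90,u:u+80]; im=cv2.resize(im,None,fx=5,fy=5,interpolation=cv2.INTER_CUBIC)
    f=lambda p:tuple(int(t) for t in (proj(n,p)-[u,v]+.5)*5)
    _,P=sil(n,x,y,a)
    for i in range(8):
        for j in range(i):
            if abs(np.linalg.norm(P[i]-P[j])-np.array([.18,.11,.05])).min()<1e-6: cv2.line(im,f(P[i]),f(P[j]),(0,0,255),1)
    c=np.array([x,y,.05]);cv2.arrowedLine(im,f(c),f(c+.09*np.array([np.cos(a),np.sin(a),0])),(0,255,0),1)
    cv2.circle(im,f([x,y,.155]),4,(255,0,0),-1); out.append(im)
cv2.imwrite("pics/c1.png",np.hstack(out))
s=env.read_state();print(s["t"])
E
```

```text
[ 0.58726261 -0.16653297 -2.28707886] -131.03996604422738 382.56470588235294 {'top': 2048, 'side': 2248}
0.7
```

View pics/c1.png

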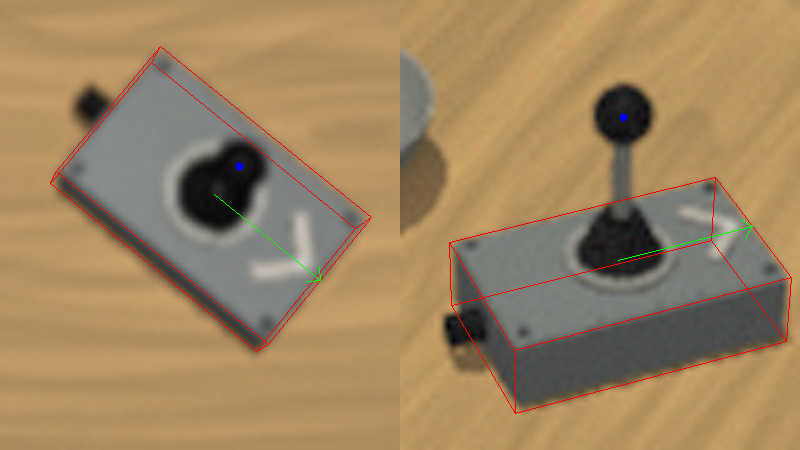

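The crop confirms it: round ball knob on a grey box, with the white chevron pointing along the green arrow, away from the cable stub. The pose is about (0.586, -0.165), yaw -131°, and the knob triangulates to about (0.580, -0.161, 0.159), matching the 155 mm given. I'll grip the ball with the closing line across the arrow, pull along the arrow, then open.

```bash
python3 -m inch '[{"spin":-0.114},{"spin":-0.114},{"spin":-0.114},{"spin":-0.115},{"x":15,"y":2},{"x":30,"y":5},{"x":30,"y":5},{"x":30,"y":5},{"x":30,"y":5},{"x":30,"y":5},{"x":30,"y":5},{"x":30,"y":5},{"x":30,"y":5},{"x":30,"y":5},{"x":30,"y":5},{"x":30,"y":5},{"x":30,"y":5},{"x":30,"y":5},{"x":30,"y":5},{"x":30,"y":5}]' 100 40; python3 -m inch '[{"x":20,"y":1},{},{}]'
python3 - <<'E'
from h import *
s=env.read_state();p=np.array(s["tool_pos"]);R=np.array(s["tool_rot"])
for k in([.584,-.1635,.136],):print(p.round(4),R.round(3).tolist(),(R.T@(np.array(k)-p)*1000).round(1),s["q"],s["t"])
c=[]
for n in("side","top"):
    im=env.get_image(n); c.append(cv2.resize(im[90:210,220:390,::-1] if n=="side" else im[110:230,270:440,::-1],None,fx=2.3,fy=2.3))
cv2.imwrite("pics/a.png",np.hstack(c))
E
```

```text
[ 0.2039 -0.4838  0.2313] [[0.922, 0.388, 0.0], [0.388, -0.922, 0.0], [0.0, -0.0, -1.0]] [ 474.7 -147.5   95.3] [-7.60477292e+01  1.50741912e+01 -2.76884393e+00  7.21588545e+01
  9.70481265e-04  8.11008011e+01] 0.7invalid input at $[0]: expected keys x, y, z, spin
invalid input at $[0]: expected keys x, y, z, spin
```

View pics/a.png

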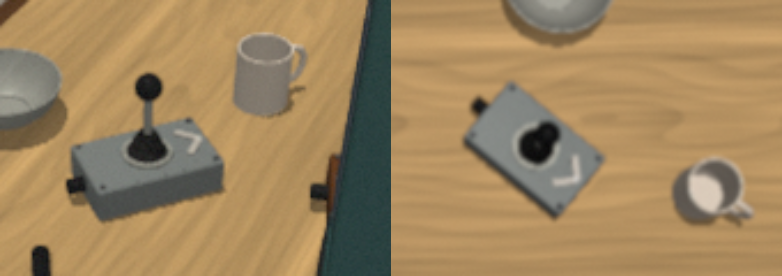

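The picture is unchanged, because the rows were refused: every key has to be given. I'll send them again in full.

```bash
python3 -m inch '[{"x":0,"y":0,"z":0,"spin":-0.114},{"x":0,"y":0,"z":0,"spin":-0.114},{"x":0,"y":0,"z":0,"spin":-0.114},{"x":0,"y":0,"z":0,"spin":-0.115},{"x":15,"y":2,"z":0,"spin":0},{"x":30,"y":5,"z":0,"spin":0},{"x":30,"y":5,"z":0,"spin":0},{"x":30,"y":5,"z":0,"spin":0},{"x":30,"y":5,"z":0,"spin":0},{"x":30,"y":5,"z":0,"spin":0},{"x":30,"y":5,"z":0,"spin":0},{"x":30,"y":5,"z":0,"spin":0},{"x":30,"y":5,"z":0,"spin":0},{"x":30,"y":5,"z":0,"spin":0},{"x":30,"y":5,"z":0,"spin":0},{"x":30,"y":5,"z":0,"spin":0},{"x":30,"y":5,"z":0,"spin":0},{"x":30,"y":5,"z":0,"spin":0},{"x":30,"y":5,"z":0,"spin":0},{"x":30,"y":5,"z":0,"spin":0}]' 100 40; python3 -m inch '[{"x":20,"y":1,"z":0,"spin":0},{"x":0,"y":0,"z":0,"spin":0},{"x":0,"y":0,"z":0,"spin":0}]'
python3 - <<'E'
from h import *
s=env.read_state();p=np.array(s["tool_pos"]);R=np.array(s["tool_rot"])
k=[.584,-.1635,.136];print(p.round(4),R.round(3).tolist(),(R.T@(np.array(k)-p)*1000).round(1),np.round(s["q"],1),s["t"],s["wrist_force"])
c=[]
for n in("side","top"):
    im=env.get_image(n); c.append(cv2.resize(im[90:210,220:390,::-1] if n=="side" else im[110:230,270:440,::-1],None,fx=2.3,fy=2.3))
cv2.imwrite("pics/b.png",np.hstack(c))
E
```

```text
t: 2.8
tool_pos: [0.5678, -0.1813, 0.2314]
tool_rot: [[0.658, 0.753, 0.0], [0.753, -0.658, 0.0], [0.0, -0.0, -1.0]]
wrist_force: [1.7, -1.2, 0.7]
width: 0.0856
grip_force: 0.0
t: 3.1
tool_pos: [0.5806, -0.168, 0.2312]
tool_rot: [[0.656, 0.755, -0.0], [0.755, -0.656, 0.0], [-0.0, -0.0, -1.0]]
wrist_force: [0.8, -0.6, 0.6]
width: 0.0854
grip_force: 0.0
[ 0.5806 -0.168   0.2312] [[0.656, 0.755, -0.0], [0.755, -0.656, 0.0], [-0.0, -0.0, -1.0]] [ 5.6 -0.4 95.2] [-23.9  23.1   9.3  76.3  -0.  107.2] 3.1 [ 0.79163976 -0.605951    0.57117467]
```

View pics/b.png

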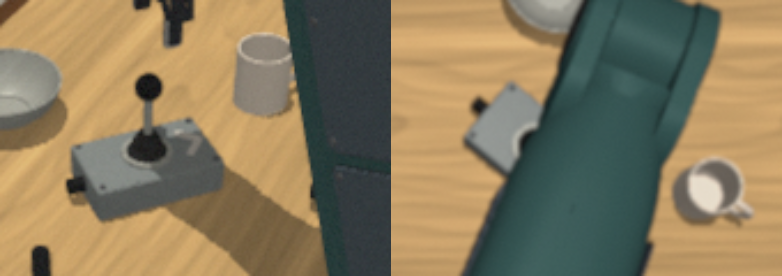

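```bash
python3 -m inch '[{"x":3,"y":0,"z":10,"spin":0},{"x":2,"y":0,"z":15,"spin":0},{"x":0,"y":0,"z":15,"spin":0},{"x":0,"y":0,"z":8,"spin":0},{"x":0,"y":0,"z":0,"spin":0}]'
python3 - <<'E'
from h import *
s=env.read_state();p=np.array(s["tool_pos"]);R=np.array(s["tool_rot"])
im=env.get_image("side")[...,::-1]
im=cv2.resize(im[70:190,210:370],None,fx=5,fy=5,interpolation=cv2.INTER_CUBIC)
f=lambda q:tuple(int(t) for t in (proj("side",q)-[210,70]+.5)*5)
for y,c in((-.0427,(0,0,255)),(0,(0,255,0)),(.0427,(0,0,255))):cv2.circle(im,f(p+R@[0,y,-.013]),4,c,-1)
cv2.circle(im,f([.584,-.1635,.155]),4,(255,0,0),-1)
cv2.imwrite("pics/c.png",im)
E
```

```text
t: 3.7
tool_pos: [0.5833, -0.165, 0.1821]
tool_rot: [[0.656, 0.755, -0.002], [0.755, -0.656, 0.001], [-0.001, -0.002, -1.0]]
wrist_force: [-0.4, 0.5, -0.2]
width: 0.0853
grip_force: 0.0
```

View pics/c.png

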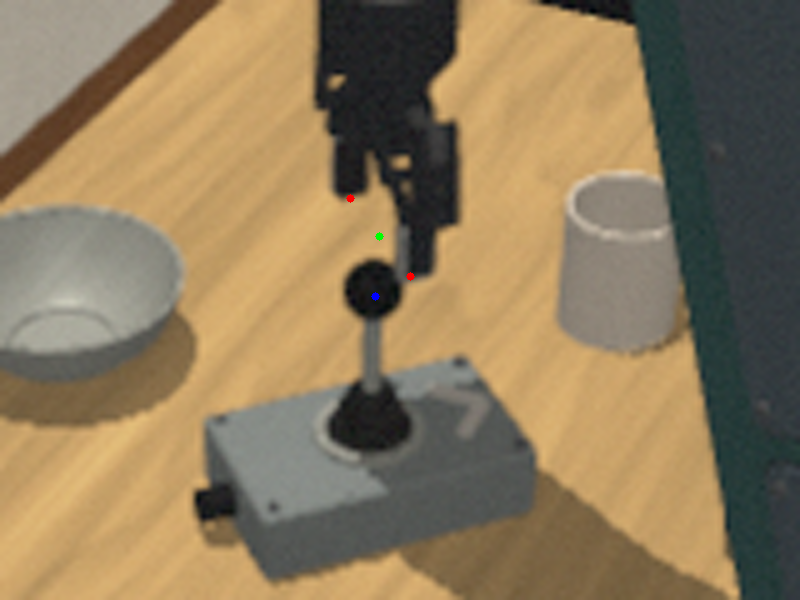

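The ball (373,288) lies between the two fingertips (350,197) and (410,275), and the gripper projection agrees with the picture. I'll descend and close.

```bash
python3 -m inch '[{"x":0,"y":0,"z":10,"spin":0},{"x":0,"y":0,"z":15,"spin":0},{"x":0,"y":0,"z":15,"spin":0},{"x":0,"y":0,"z":9,"spin":0},{"x":0,"y":0,"z":0,"spin":0},{"x":0,"y":0,"z":0,"spin":0}]'; python3 -m inch '[{"x":0,"y":0,"z":0,"spin":0},{"x":0,"y":0,"z":0,"spin":0},{"x":0,"y":0,"z":0,"spin":0},{"x":0,"y":0,"z":0,"spin":0},{"x":0,"y":0,"z":0,"spin":0},{"x":0,"y":0,"z":0,"spin":0},{"x":0,"y":0,"z":0,"spin":0},{"x":0,"y":0,"z":0,"spin":0}]' 0 40
```

```text
t: 4.35
tool_pos: [0.5842, -0.165, 0.1347]
tool_rot: [[0.656, 0.755, 0.0], [0.755, -0.656, -0.0], [0.0, 0.0, -1.0]]
wrist_force: [0.1, 0.3, 0.3]
width: 0.0856
grip_force: 0.0
t: 5.15
tool_pos: [0.5843, -0.1651, 0.1348]
tool_rot: [[0.656, 0.755, 0.001], [0.755, -0.656, -0.0], [0.0, 0.001, -1.0]]
wrist_force: [-0.2, 0.3, 6.2]
width: 0.034
grip_force: 39.4
```

```bash
python3 -m inch '[{"x":-4,"y":0,"z":0,"spin":0},{"x":-5,"y":0,"z":0.5,"spin":0},{"x":-8,"y":0,"z":1,"spin":0},{"x":-9,"y":0,"z":2,"spin":0},{"x":-8,"y":0,"z":2.5,"spin":0},{"x":-7,"y":0,"z":2.7,"spin":0},{"x":-3.5,"y":0,"z":1.6,"spin":0},{"x":0,"y":0,"z":0,"spin":0},{"x":0,"y":0,"z":0,"spin":0}]'
python3 - <<'E'
from h import *
d=env.get_image("side")
for r in env.spot_point("side","belt_knob"): print(r)
for th in(0,22,25.5,28):
    a=np.radians(th);print(th,proj("side",np.array([.584,-.1635,.055])+.1*np.array([-.656*np.sin(a),-.755*np.sin(a),np.cos(a)])))
im=cv2.resize(d[70:190,210:370,::-1],None,fx=5,fy=5,interpolation=cv2.INTER_CUBIC)
cv2.imwrite("pics/d.png",im)
E
```

```text
t: 6.05
tool_pos: [0.5548, -0.1986, 0.124]
tool_rot: [[0.656, 0.755, 0.0], [0.755, -0.656, 0.0], [0.0, -0.0, -1.0]]
wrist_force: [2.9, 3.2, 4.9]
width: 0.0342
grip_force: 40.8
{'centre': [300.5, 131.0], 'p': 0.88}
0 [284.66639409 128.79189131]
22 [296.38946155 128.04973667]
25.5 [298.09748547 128.32991648]
28 [299.27942535 128.59504283]
```

View pics/d.png

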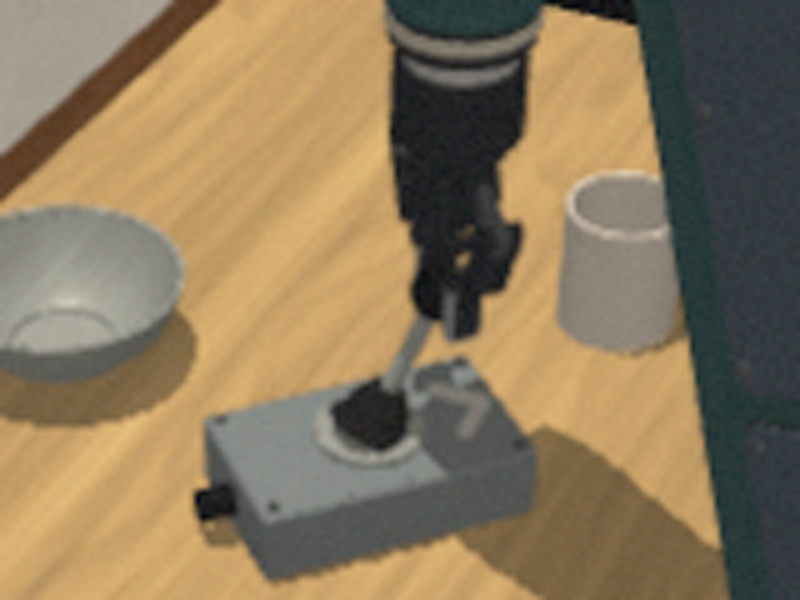

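The picture shows the stick leaning towards the chevron with the ball held at about (430,290). Its left edge has moved 13.2 px, about 25°, and the pull of 4.3 N fits the spring. I'll add a touch more tilt and hold.

```bash
python3 -m inch '[{"x":-1.5,"y":0,"z":0.7,"spin":0},{"x":0,"y":0,"z":0,"spin":0},{"x":0,"y":0,"z":0,"spin":0},{"x":0,"y":0,"z":0,"spin":0},{"x":0,"y":0,"z":0,"spin":0},{"x":0,"y":0,"z":0,"spin":0},{"x":0,"y":0,"z":0,"spin":0},{"x":0,"y":0,"z":0,"spin":0},{"x":0,"y":0,"z":0,"spin":0},{"x":0,"y":0,"z":0,"spin":0},{"x":0,"y":0,"z":0,"spin":0},{"x":0,"y":0,"z":0,"spin":0},{"x":0,"y":0,"z":0,"spin":0},{"x":0,"y":0,"z":0,"spin":0},{"x":0,"y":0,"z":0,"spin":0}]'; python3 -m inch '[{"x":0,"y":0,"z":0,"spin":0},{"x":0,"y":0,"z":0,"spin":0},{"x":0,"y":0,"z":0,"spin":0},{"x":0,"y":0,"z":0,"spin":0},{"x":0,"y":0,"z":0,"spin":0},{"x":0,"y":0,"z":0,"spin":0},{"x":0,"y":0,"z":0,"spin":0},{"x":0,"y":0,"z":0,"spin":0},{"x":0,"y":0,"z":0,"spin":0},{"x":0,"y":0,"z":0,"spin":0},{"x":0,"y":0,"z":0,"spin":0},{"x":0,"y":0,"z":0,"spin":0},{"x":0,"y":0,"z":0,"spin":0}]'
python3 - <<'E'
from h import *
d=env.get_image("side")
im=cv2.resize(d[70:190,210:370,::-1],None,fx=5,fy=5,interpolation=cv2.INTER_CUBIC)
cv2.imwrite("pics/e.png",im)
E
```

```text
t: 7.65
tool_pos: [0.554, -0.1995, 0.1234]
tool_rot: [[0.655, 0.755, 0.0], [0.755, -0.655, 0.0], [0.0, 0.0, -1.0]]
wrist_force: [2.3, 4.0, 6.8]
width: 0.0342
grip_force: 40.9
t: 8.95
tool_pos: [0.554, -0.1995, 0.1234]
tool_rot: [[0.655, 0.755, 0.0], [0.755, -0.655, 0.0], [0.0, 0.0, -1.0]]
wrist_force: [2.9, 3.1, 6.0]
width: 0.0344
grip_force: 40.9
```

View pics/e.png

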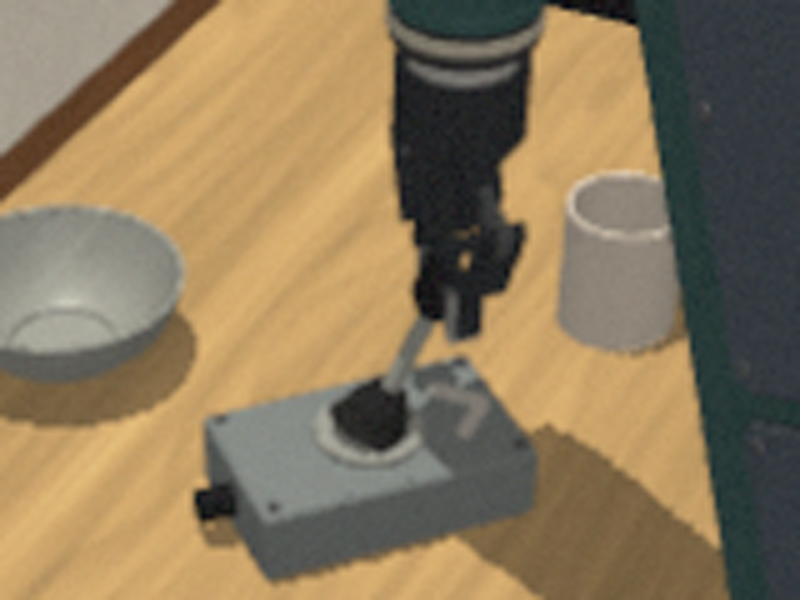

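The stick is still at near-full tilt, with the ball's left edge at about (416,290), roughly 26–27°, held for about 3 s. Now I'll open, wait and rise.

```bash
python3 -m inch '[{"x":0,"y":0,"z":0,"spin":0},{"x":0,"y":0,"z":0,"spin":0},{"x":0,"y":0,"z":0,"spin":0},{"x":0,"y":0,"z":0,"spin":0},{"x":0,"y":0,"z":0,"spin":0},{"x":0,"y":0,"z":0,"spin":0},{"x":0,"y":0,"z":0,"spin":0},{"x":0,"y":0,"z":0,"spin":0},{"x":0,"y":0,"z":-10,"spin":0},{"x":0,"y":0,"z":-20,"spin":0},{"x":0,"y":0,"z":-25,"spin":0},{"x":0,"y":0,"z":-25,"spin":0},{"x":0,"y":0,"z":-25,"spin":0},{"x":0,"y":0,"z":-15,"spin":0},{"x":0,"y":0,"z":0,"spin":0},{"x":0,"y":0,"z":0,"spin":0},{"x":0,"y":0,"z":0,"spin":0}]' 100
python3 - <<'E'
from h import *
d=env.get_image("side");print(env.spot_point("side","belt_knob"))
im=cv2.resize(d[70:270,110:370,::-1],None,fx=3,fy=3,interpolation=cv2.INTER_CUBIC)
cv2.imwrite("pics/f.png",im)
E
```

```text
t: 10.7
tool_pos: [0.5535, -0.1995, 0.2425]
tool_rot: [[0.656, 0.755, -0.001], [0.755, -0.656, 0.001], [-0.0, -0.001, -1.0]]
wrist_force: [0.1, -0.1, -0.4]
width: 0.0856
grip_force: 0.0
[{'centre': [286.2, 129.3], 'p': 0.61}]
```

View pics/f.png

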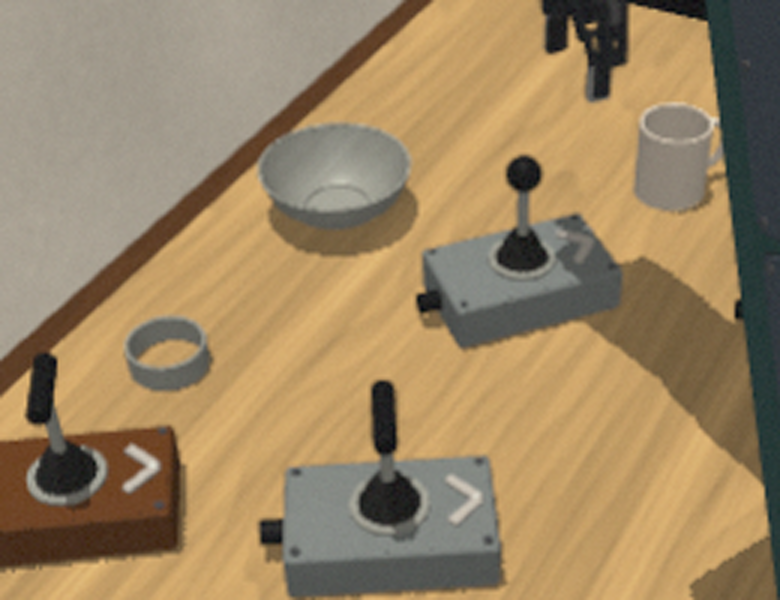

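The ball stick is upright again (crop pixel (524,173)), the T stick (385,415) hasn't moved, and the gripper is clear.

```bash
python3 -c "from cell import env; print(env.job_done())"
```

```text
the job is handed in; nothing more can be done
None
```

I tilted the ball-knob joystick about 26–27° towards its chevron and held it there for about 3 s, then let go. It sprang back upright, the T-bar stick was not touched, and the job is handed in (no verdict was returned).

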